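Seat a wheel and axle in the balancing stand

ROBOT

A 7-joint arm with a two-finger parallel gripper is mounted at the origin on the work surface. World frame = base frame: x ahead of the robot, y to its left, z up, the work surface at z = 0. Lengths are in m, angles in rad, forces in N, time in s.
With the tool pointing down it reaches from about 0.4 to 0.85 m from the base axis. Payload 4.5 kg.
Tool frame: the origin (TCP) lies between the finger pads; the fingertips stand r.tips_ahead ahead of it and the grasp point (between the pads) lies 3 mm ahead of it (r.tips_ahead is the distance from the TCP to the fingertips, in m); z points along the fingers, y is the line along which they close (so a half turn about z gives the same grasp; the last joint's range is limited). The gripper opens to 85 mm and grips with 20 to 120 N. Pads are 22 mm wide; open, the fingers measure 114 mm over their backs; the gripper's body (76 mm by 85 mm) begins 54 mm behind the grasp point. The pads swing forward as they close: fully open they stand 13 mm farther back than shut.
Start: joints at [1.211, 0.689, -0.195, 1.565, 0.157, 0.902, -0.215], TCP at [0.24, -0.577, 0.253] pointing down, gripper open.
Joint ranges: [-3.01, 3.01], [-0.46, 2.08], [-1.47, 1.51], [0.13, 2.56], [-1, 4.14], [0.04, 2.09], [-2.66, 2.66]. Speed limits (rad/s): [2.57, 2.57, 3.14, 3.14, 3.14, 3.14, 3.14].

INTERFACE

Orientations are given as a rotation vector (axis times angle).
In Python, from plant import readout, cams, r gives the robot as it stands.
- The arm moves only by the shell command python3 -m jog 'ROWS' [OPENING]. ROWS is JSON, a list of rows, each a list of 6 numbers: the shift along the tool's x, y, z in units of 0.3 m (1.0 is 0.3 m), then the turn, a rotation vector about the tool's x, y, z in units of 180 degrees (1.0 is 180 degrees). In form: [[x, y, z, wx, wy, wz], ...]. A call has exactly 10 rows; each row is the pose to reach, as a shift and turn from the pose commanded when the call began, along the tool's axes at that moment, turning the shorter way round; what a row does not reach only later rows make up. A row lasts 1/10 s, in which the tool goes at most 50 mm and 8.59 degrees, less where a joint would pass 70% of its speed; a pose out of reach is approached as far as the arm can. A call with a number of a shift or a turn outside -1 to 1 is refused whole. A call with a gripper value outside its range is refused whole. OPENING is the opening, from -1 (shut) to 1 (fully open), so that 0 is half open, set as the call begins (- or left out, the last holds). The fingers move at their own pace and stop on an object; the grip force is fixed at half the most. Time passes only in rows, so rows that repeat a pose let the fingers close, or fill a call up. It gives the time, the measured TCP pose, the force, the opening and the grip force at its end, in the units of the state.
- readout.get_obs(): the state, without advancing time (a new reading comes with each control period).
- cams.capture(name): name is "side" or "top" or "wrist"; returns a dict with "frame" (400x640x3 uint8, red, green, blue), "fx", "fy", "cx", "cy" (pixels), "dist_coeffs" ([k1, k2, p1, p2, k3] as OpenCV has them; the pictures are not rectified), "xyz" and "orientation" of the camera in the world; the wrist camera has in their place "T_tool_cam" (4x4, takes a point from camera to tool coordinates, whose origin is the TCP and whose axes are the flange's). Camera axes: x right, y down, z forward; pixel columns grow to the right and rows downward; lengths in m; the calibration is good to about 2 mm. A picture is of the moment at which its call begins: read the wrist's pose just before it. There is no depth.
- r.hand_in(): hands the job in; it is judged then, once.
The state is a dict: "clock": time; "qpos": joint angles; "joint_vel": joint speeds; "joint_torque": joint torques, N m; "ee_pos": TCP position; "tool_rot": TCP orientation; "force": force on the tool from outside, world axes, zero at the start; "ft_torque": the same for the moment, N m; "width": opening from 0.0 (shut) to 1.0 (fully open); "finger_force": force on a finger pad.
Only numpy, scipy, OpenCV 4.12 (cv2) and the standard library are available. Lean on these libraries where they do the work, as an engineer would, in place of code of your own. Each camera call takes 0.05 s, during which the arm holds its last target. There are 200 camera calls.

TASK

Take the wheel that has the long axle through its hub and lower it gently, without dropping it, into the balancing stand, so that the axle lies in both open slots at once, fully home and level on both slot floors, with the wheel about midway between the two uprights. Let go and leave it at rest; leave the other wheel, the one without an axle, where it is.

Things in the scene. Friction and masses are not known exactly. Their poses are not given: they have to be found in the camera images.
- axle_wheel: Wheel to move: grey tyre 120 mm across, 30 mm wide, flat sides; steel axle 12 mm thick, 190 mm long, sticking out 80 mm beyond the tyre each side (collars 22 mm across reach 30 mm from the centre). 0.45 kg. Origin at its centre; y along the axle, x and z may point anywhere across it. Starts upright in a wooden chock, axle level, centre 70 mm above the bench; pinch the tyre's sides from above.
- bare_wheel: The other wheel, to be left alone: same tyre, 120 mm across and 30 mm wide, 44 mm wide hub, no axle. Origin at its centre, y along its hub. It stands upright in a second, like chock, centre 70 mm above the bench. Which chock holds which wheel changes.
- stand: Balancing stand, fixed: grey base plate 130 (x) by 190 (y) by 8 mm with two aluminium Y-shaped uprights 10 mm thick, centred at y = +75 and -75 mm. Origin: centre of its underside, on the bench; z up, y from upright to upright, the seated axle's direction (either way round).
- seat (a point): Point of the stand midway between its two slots, where the wheel's centre belongs: 90 mm above the bench, axes as the stand's. Each slot, at x = 0, opens upward: 16 mm wide, flat floor 6 mm below this point, straight walls to 10 mm above it, then flaring at 45 degrees to a mouth 52 mm wide 28 mm above it, the uprights' highest part. The seated tyre hangs clear of the base plate.

How it is judged:
At the end, for the whole second after the job is handed in: The axle lies on both slot floors (wheel centre 90 mm +-4 above the stand's underside, within 6 mm of the slots' line across them), parallel to the line between the slots within 4 degrees, the wheel within 17 mm of midway between the uprights, released and at rest (z of axle_wheel in the frame of stand between 0.086 and 0.094 m and x of axle_wheel in the frame of stand between -0.006 and 0.006 m and y of axle_wheel in the frame of stand between -0.017 and 0.017 m and angle between the y axis of axle_wheel and the y axis of stand, either way round below 0.07 rad and linear speed of axle_wheel below 0.02 m/s and angular speed of axle_wheel below 0.5 rad/s); the robot touches nothing.
It fails at once if the other wheel is pushed 30 mm or more (distance of bare_wheel from where it was at the start of the episode above 0.03 m).
It fails at once if the wheel is dropped into the stand (over 0.6 m/s beside it, a fall of about 18 mm) (linear speed of axle_wheel above 0.6 m/s and horizontal distance between axle_wheel and stand below 0.08 m and z of axle_wheel in the frame of stand below 0.13 m).
It also fails if it takes over 43 s, if anything falls off the work surface, if the arm or the gripper's body presses on something with over 40 N, if the wrist force passes 120 N, or if a joint passes its speed limit or range.

## Working session

There is one attempt and no reset: what is moved stays moved. The work goes in short steps, Python scripts to look and compute and a shell command to move; the robot and the scene stay as the last step left them, time stands still between calls to the robot, and variables do not carry over. Pictures are saved under pics/ and viewed, at most 10 in all, crops included, and the job is handed in when it is done.

```bash
ls; mkdir -p pics; python3 - <<'E'
from plant import readout,cams,r
import cv2,pickle
o=readout.get_obs();print(o,r.tips_ahead)
d={}
for n in["top","side"]:
    c=cams.capture(n);d[n]=c;cv2.imwrite(f"pics/{n}0.png",c["frame"][:,:,::-1]);print({k:v for k,v in c.items() if k!="frame"})
pickle.dump(d,open("c0.pkl","wb"))
E
```

```text
pics
{'clock': 0.0, 'qpos': array([ 1.21080174,  0.69002072, -0.19450903,  1.56635287,  0.15730351,
        0.90250258, -0.21508841]), 'joint_vel': array([ 1.36549164e-03, -5.41663066e-04,  1.55971227e-03, -1.79514607e-03,
        3.42638236e-06,  3.33544403e-04, -2.49922145e-04]), 'joint_torque': array([ 3.57677800e-04, -5.39605343e+01, -1.26619790e+00, -1.58542353e+01,
        9.14940523e-03,  9.49902838e-03,  5.07974164e-05]), 'ee_pos': array([ 0.23952486, -0.57661258,  0.25245861]), 'tool_rot': array([-3.07907519e+00, -6.14372411e-01,  7.95398530e-04]), 'force': array([-0.00322303,  0.46117809, -0.10549044]), 'ft_torque': array([-0.0147433 ,  0.04297162,  0.02521421]), 'finger_force': 0.0, 'width': 0.9994994148140861} 0.022
{'fx': 451.4834052072741, 'fy': 451.4834052072741, 'cx': 324.36315739040845, 'cy': 195.95699505875808, 'dist_coeffs': array([-0.01153215,  0.        ,  0.        ,  0.        ,  0.        ]), 'xyz': array([ 0.36350009, -0.02104061,  1.00332232]), 'orientation': array([-2.1615068 ,  2.05118768, -0.21985282])}
{'fx': 408.7744348041461, 'fy': 408.7744348041461, 'cx': 315.7549703518757, 'cy': 197.89223770736413, 'dist_coeffs': array([-0.06240639,  0.        ,  0.        ,  0.        ,  0.        ]), 'xyz': array([0.42623357, 0.49044528, 0.74684978]), 'orientation': array([-0.36673757,  2.85330312, -1.00089394])}
```

View pics/top0.png

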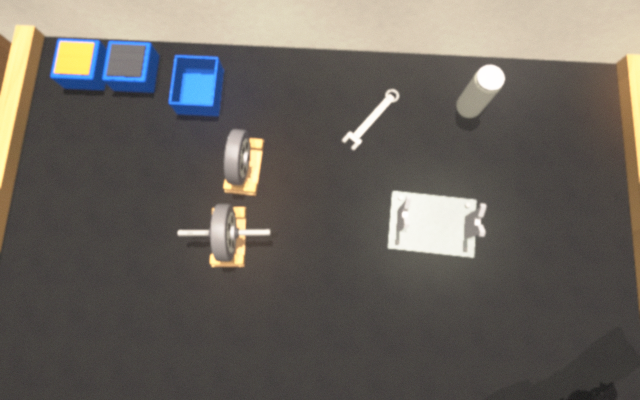

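View pics/side0.png

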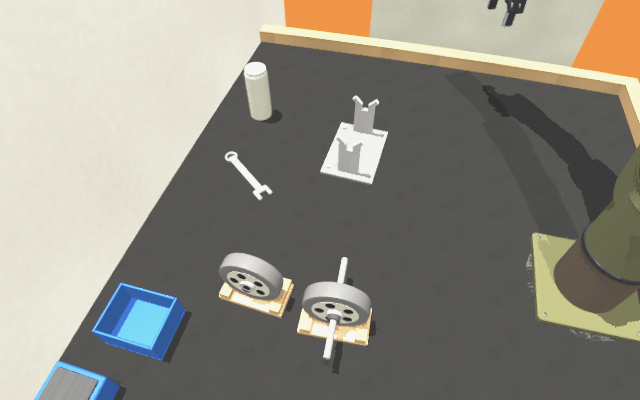

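Top view: axle wheel at about (224,232), axle tips near (179,233) and (270,232); bare wheel at (237,157). Stand plate corners are near (391,192), (477,199), (474,257), (388,249). The side view agrees.

```bash
cat > h.py <<'E'
import numpy as np,cv2
from scipy.spatial.transform import Rotation as R
def pose(c,o=None):
    if "xyz" in c: return R.from_rotvec(c["orientation"]).as_matrix(),c["xyz"]
    T=np.eye(4);T[:3,:3]=R.from_rotvec(o["tool_rot"]).as_matrix();T[:3,3]=o["ee_pos"]
    T=T@c["T_tool_cam"];return T[:3,:3],T[:3,3]
def K(c): return np.array([[c["fx"],0,c["cx"]],[0,c["fy"],c["cy"]],[0,0,1]])
def cast(c,px,z,o=None):
    M,t=pose(c,o)
    p=cv2.undistortPoints(np.array(px,float).reshape(-1,1,2),K(c),c["dist_coeffs"]).reshape(-1,2)
    d=np.c_[p,np.ones(len(p))]@M.T
    return t+d*((z-t[2])/d[:,2])[:,None]
def proj(c,P,o=None):
    M,t=pose(c,o)
    return cv2.projectPoints((np.array(P,float).reshape(-1,3)-t)@M,np.zeros(3),np.zeros(3),K(c),c["dist_coeffs"])[0].reshape(-1,2)
E
python3 - <<'E'
import pickle;from h import *
np.set_printoptions(precision=4,suppress=True)
d=pickle.load(open("c0.pkl","rb"));c=d["top"];s=d["side"]
g=c["frame"].min(2)
# axle rods: bright cols left/right of tyre
for lo,hi in[(175,208),(246,278)]:
    m=np.zeros_like(g);m[222:244,lo:hi]=(g[222:244,lo:hi]>110);ys,xs=np.nonzero(m)
    print(xs.min(),xs.max(),[ys[xs==x].mean() for x in(xs.min()+2,xs.max()-2)])
    x0,x1=(xs.min()-.5, xs.max()+.5)
    print(cast(c,[[x0,ys[xs<xs.min()+4].mean()],[x1,ys[xs>xs.max()-4].mean()]],.07))
m=np.zeros_like(g);m[185:265,380:482]=(g[185:265,380:482]>120)*255
k=max(cv2.findContours(m,0,2)[0],key=cv2.contourArea);print(cv2.minAreaRect(k))
# by eye corners
q=cast(c,[[391,192],[477,199],[474,257],[388,249]],.008);print(q,q.mean(0),np.linalg.norm(np.diff(q,axis=0),axis=1))
q2=cast(s,[[341,124],[388,136],[373,181],[322,170]],.008);print(q2,q2.mean(0))
print(proj(s,[[*q.mean(0)[:2],.008]]))
# side: axle tips
print(cast(s,[[344.5,259],[328,356]],.07))
print(cast(c,[[252,159],[224,232]],.07))
E
```

```text
177 207 [np.float64(232.0), np.float64(232.0)]
[[0.4713 0.292  0.07  ]
 [0.4755 0.2276 0.07  ]]
246 270 [np.float64(232.0), np.float64(231.5)]
[[0.4797 0.1486 0.07  ]
 [0.4832 0.0967 0.07  ]]
((434.92401123046875, 223.9918212890625), (94.19381713867188, 59.838623046875), 6.1466264724731445)
[[ 0.5953 -0.1605  0.008 ]
 [ 0.5893 -0.3548  0.008 ]
 [ 0.4586 -0.3458  0.008 ]
 [ 0.4663 -0.1567  0.008 ]] [ 0.5274 -0.2544  0.008 ] [0.1943 0.131  0.1893]
[[ 0.5854 -0.3461  0.008 ]
 [ 0.4547 -0.3304  0.008 ]
 [ 0.4662 -0.1647  0.008 ]
 [ 0.5934 -0.1691  0.008 ]] [ 0.5249 -0.2526  0.008 ]
[[355.3366 150.8602]]
[[0.4815 0.0975 0.07  ]
 [0.4682 0.2821 0.07  ]]
[[0.638  0.1487 0.07  ]
 [0.4773 0.1932 0.07  ]]
```

```bash
cat >> h.py <<'E'
def plan(o,p,ydir):
    "shift/turn (in move units) to TCP p, tool down, tool y along ydir (either way)"
    A=R.from_rotvec(o["tool_rot"]).as_matrix();y=np.array([*ydir,0.]);y/=np.linalg.norm(y)
    if y@A[:,1]<0:y=-y
    z=np.array([0,0,-1.]);B=np.c_[np.cross(y,z),y,z]
    return np.r_[A.T@(np.array(p)-o["ee_pos"])/.3, R.from_matrix(A.T@B).as_rotvec()/np.pi].round(3)
E
python3 - <<'E'
from h import *;from plant import readout
o=readout.get_obs();print(R.from_rotvec(o["tool_rot"]).as_matrix().round(3))
print(plan(o,[.45,-.35,.27],(.061,-.998)),plan(o,[.47,-.1,.27],(.061,-.998)),plan(o,[.477,.194,.27],(.061,-.998)))
E
```

```text
[[ 0.923  0.384 -0.001]
 [ 0.384 -0.923  0.001]
 [-0.    -0.002 -1.   ]]
[ 0.938 -0.429 -0.058 -0.001  0.     0.106] [ 1.319e+00 -1.173e+00 -5.600e-02 -1.000e-03  0.000e+00  1.060e-01] [ 1.717e+00 -2.069e+00 -5.500e-02 -1.000e-03  0.000e+00  1.060e-01]
```

```bash
python3 -m jog '[[0.04,-0.02,-0.01,0,0,0.01],[0.14,-0.08,-0.03,0,0,0.02],[0.26,-0.15,-0.05,0,0,0.04],[0.4,-0.23,-0.08,0,0,0.06],[0.54,-0.31,-0.11,0,0,0.08],[0.68,-0.4,-0.13,0,0,0.1],[0.82,-0.48,-0.15,0,0,0.106],[0.92,-0.54,-0.16,0,0,0.106],[0.98,-0.58,-0.16,0,0,0.106],[0.99,-0.59,-0.16,0,0,0.106]]'
python3 - <<'E'
from h import *;from plant import readout,cams
import pickle
o=readout.get_obs();c=cams.capture("wrist");pickle.dump((o,c),open("w1.pkl","wb"))
cv2.imwrite("pics/w1.png",c["frame"][:,:,::-1]);print(c["T_tool_cam"],proj(c,[[.526,-.2535,.008]],o))
for p in([.48,-.1,.28],[.477,.194,.24]):print(plan(o,p,(.061,-.998)))
E
```

```text
clock: 1.1
ee_pos: [0.4482, -0.2963, 0.3011]
tool_rot: [-3.138, -0.105, -0.001]
force: [-0.1, 0.4, 0.9]
width: 1.0
finger_force: 0.0
[[-1.06994543e-03 -9.61419415e-01 -2.75084648e-01  6.88501449e-02]
 [ 9.99998895e-01 -1.31255261e-03  6.97855430e-04  1.23916637e-04]
 [-1.03199483e-03 -2.75083598e-01  9.61419757e-01 -1.20874136e-01]
 [ 0.00000000e+00  0.00000000e+00  0.00000000e+00  1.00000000e+00]] [[289.68070735 111.2177381 ]]
[ 0.149 -0.646  0.072 -0.001 -0.     0.002]
[ 2.050e-01 -1.624e+00  2.070e-01 -1.000e-03 -0.000e+00  2.000e-03]
```

View pics/w1.png

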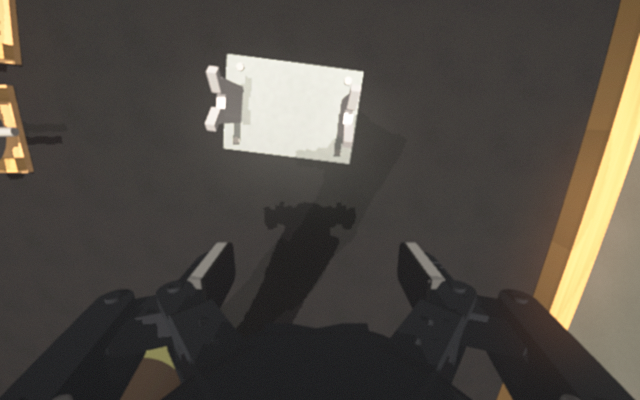

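The wrist view shows the stand clearly: plate corners at (228,54), (363,71), (350,163), (223,150), and bright slot floors at (221,103) and (347,119).

```bash
python3 - <<'E'
from h import *;import pickle
np.set_printoptions(precision=4,suppress=True)
o,c=pickle.load(open("w1.pkl","rb"))
q=cast(c,[[228,54],[363,71],[350,163],[223,150]],.008,o);print(q,q.mean(0),np.linalg.norm(np.diff(q,axis=0),axis=1))
g=c["frame"].min(2);cs=[]
for x0,y0 in((221,103),(347,119)):
    m=np.zeros_like(g);m[y0-12:y0+12,x0-9:x0+9]=(g[y0-12:y0+12,x0-9:x0+9]>225);n,l,st,ce=cv2.connectedComponentsWithStats(m);print(st[1:],ce[1:])
f=cast(c,[[221,102.5],[348,118.5]],.084,o);print(f,f.mean(0),f[1]-f[0],np.linalg.norm(f[1]-f[0]))
t=pickle.load(open("c0.pkl","rb"))["top"]
print(proj(t,f))
E
python3 -m jog '[[0,-0.03,0.0,0,0,0],[0.01,-0.12,0.0,0,0,0],[0.03,-0.24,0.01,0,0,0],[0.05,-0.38,0.02,0,0,0],[0.07,-0.52,0.03,0,0,0],[0.1,-0.66,0.04,0,0,0],[0.12,-0.8,0.05,0,0,0],[0.13,-0.9,0.05,0,0,0],[0.14,-0.97,0.06,0,0,0],[0.14,-1,0.06,0,0,0]]'
python3 - <<'E'
from h import *;from plant import readout
o=readout.get_obs();print(plan(o,[.477,.194,.26],(.061,-.998)),plan(o,[.43,.194,.26],(.061,-.998)))
E
```

```text
[[ 0.5964 -0.1656  0.008 ]
 [ 0.5865 -0.3528  0.008 ]
 [ 0.4573 -0.3472  0.008 ]
 [ 0.4644 -0.1563  0.008 ]] [ 0.5261 -0.2555  0.008 ] [0.1874 0.1293 0.191 ]
[[212  97  14  18 146]] [[218.8219 105.0274]]
[[338 107   1   6   6]
 [343 111  13  17 138]
 [350 129   1   1   1]
 [346 130   1   1   1]] [[338.     109.5   ]
 [348.1594 118.8841]
 [350.     129.    ]
 [346.     130.    ]]
[[ 0.5292 -0.18    0.084 ]
 [ 0.5206 -0.3296  0.084 ]] [ 0.5249 -0.2548  0.084 ] [-0.0086 -0.1496  0.    ] 0.14982003016046896
[[405.0926 215.5851]
 [477.6134 223.4167]]
clock: 2.15
ee_pos: [0.4695, 0.0031, 0.283]
tool_rot: [-3.14, -0.097, 0.001]
force: [-0.1, -0.5, 0.1]
width: 0.998
finger_force: 0.0
[ 0.064 -0.634  0.077 -0.     0.     0.   ] [-0.092 -0.643  0.077 -0.     0.     0.   ]
```

```bash
python3 -m jog '[[0,-0.03,0.0,0,0,0],[-0.01,-0.1,0.01,0,0,0],[-0.02,-0.18,0.02,0,0,0],[-0.04,-0.27,0.03,0,0,0],[-0.05,-0.36,0.04,0,0,0],[-0.06,-0.45,0.05,0,0,0],[-0.08,-0.54,0.06,0,0,0],[-0.09,-0.6,0.07,0,0,0],[-0.09,-0.63,0.077,0,0,0],[-0.09,-0.643,0.077,0,0,0]]'
python3 - <<'E'
from h import *;from plant import readout,cams
import pickle
o=readout.get_obs();c=cams.capture("wrist");pickle.dump((o,c),open("w2.pkl","wb"))
cv2.imwrite("pics/w2.png",c["frame"][:,:,::-1]);print(proj(c,[[.477,.194,.07],[.477,.194,.13]],o))
E
```

```text
clock: 3.15
ee_pos: [0.4315, 0.1925, 0.26]
tool_rot: [3.139, 0.094, -0.0]
force: [0.4, -0.4, 0.8]
width: 1.0
finger_force: 0.0
[[316.44766505 141.16894148]
 [316.71090225 146.27541583]]
```

View pics/w2.png

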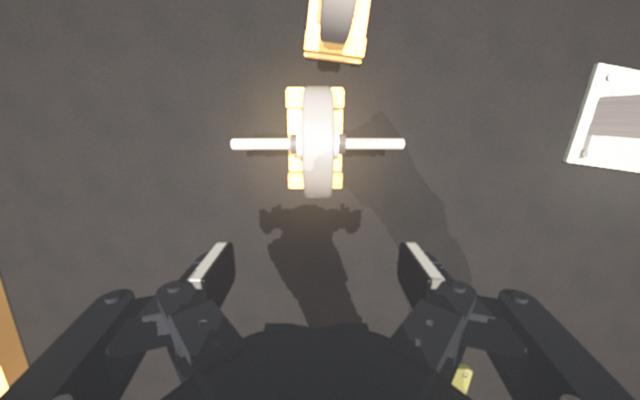

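Axle tips are at (231,144) and (405,144), tyre centred at about (317,142), and the chock is seen symmetric around it. The wheel is where I expected it.

```bash
python3 - <<'E'
from h import *;import pickle;from plant import readout
np.set_printoptions(precision=4,suppress=True)
o,c=pickle.load(open("w2.pkl","rb"))
q=cast(c,[[230.5,144],[405.5,144]],.07,o);print(q,q.mean(0),np.linalg.norm(q[1]-q[0]))
d=(q[1]-q[0])[:2];m=q.mean(0)[:2];o=readout.get_obs();print(d/np.linalg.norm(d))
print(plan(o,[*m,.16],d),plan(o,[*m,.118],d))
E
```

```text
[[0.4685 0.2893 0.07  ]
 [0.4799 0.0947 0.07  ]] [0.4742 0.192  0.07  ] 0.19490084171679972
[ 0.0585 -0.9983]
[ 0.141  0.011  0.334  0.    -0.     0.   ] [ 0.141  0.011  0.474  0.    -0.     0.   ]
```

```bash
python3 -m jog '[[0.02,0,0.02,0,0,0],[0.05,0,0.07,0,0,0],[0.09,0.01,0.13,0,0,0],[0.12,0.01,0.2,0,0,0],[0.14,0.01,0.27,0,0,0],[0.146,0.01,0.34,0,0,0],[0.146,0.01,0.4,0,0,0],[0.146,0.01,0.45,0,0,0],[0.146,0.01,0.47,0,0,0],[0.146,0.01,0.474,0,0,0]]'
python3 -m jog '[[0,0,0,0,0,0],[0,0,0,0,0,0],[0,0,0,0,0,0],[0,0,0,0,0,0],[0,0,0,0,0,0],[0,0,0,0,0,0],[0,0,0,0,0,0],[0,0,0,0,0,0],[0,0,0,0,0,0],[0,0,0,0,0,0]]' -1
```

```text
clock: 4.2
ee_pos: [0.4754, 0.1916, 0.1173]
tool_rot: [3.139, 0.093, -0.001]
force: [0.2, -0.2, 0.6]
width: 0.997
finger_force: 0.0
clock: 5.2
ee_pos: [0.4755, 0.1928, 0.1186]
tool_rot: [-3.14, -0.095, -0.002]
force: [0.3, -1.4, 6.4]
width: 0.341
finger_force: 59.3
```

```bash
python3 -m jog '[[0,0,-0.01,0,0,0],[0,0,-0.04,0,0,0],[0,0,-0.08,0,0,0],[0,0,-0.13,0,0,0],[0,0,-0.18,0,0,0],[0,0,-0.24,0,0,0],[0,0,-0.3,0,0,0],[0,0,-0.35,0,0,0],[0,0,-0.38,0,0,0],[0,0,-0.4,0,0,0]]'
python3 - <<'E'
from h import *;from plant import readout,cams
import pickle
o=readout.get_obs();c=cams.capture("wrist");pickle.dump((o,c),open("w3.pkl","wb"))
cv2.imwrite("pics/w3.png",c["frame"][:,:,::-1])
c=cams.capture("side");pickle.dump((o,c),open("s3.pkl","wb"));cv2.imwrite("pics/s3.png",c["frame"][:,:,::-1])
print(plan(o,[.525,-.2548,.24],(-.055,-.998)))
E
```

```text
clock: 6.2
ee_pos: [0.4751, 0.1928, 0.239]
tool_rot: [-3.14, -0.095, -0.001]
force: [1.1, 0.4, -3.6]
width: 0.345
finger_force: 59.6
[ 0.075  1.499 -0.004 -0.    -0.     0.037]
```

View pics/w3.png

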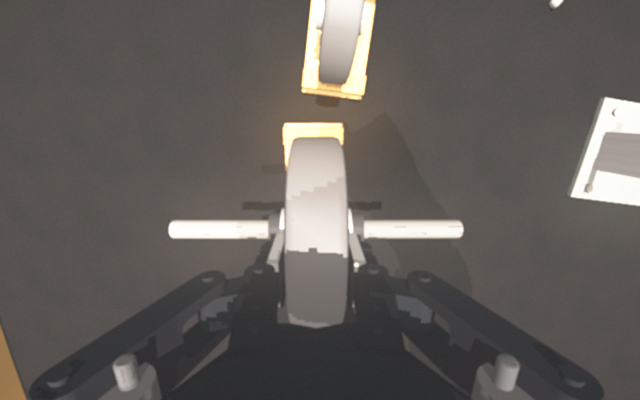

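View pics/s3.png

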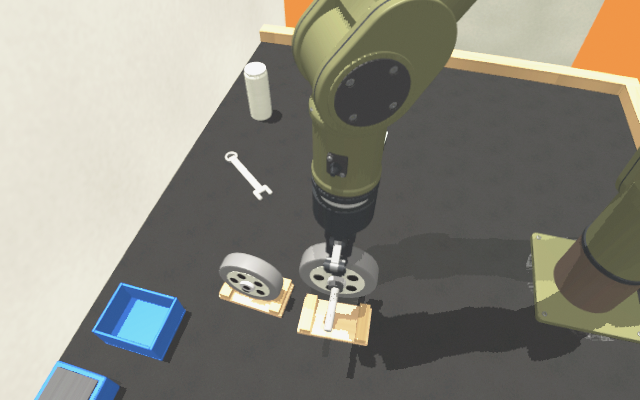

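The wheel is held level and symmetric: tips at (169,229) and (462,229) in the wrist view. The side view shows it clear of the chock, with the bare wheel undisturbed.

```bash
python3 - <<'E'
from h import *;import pickle
np.set_printoptions(precision=4,suppress=True)
o,c=pickle.load(open("w3.pkl","rb"))
q=cast(c,[[169,229],[463,229]],o["ee_pos"][2]-.0486,o);print(q,np.linalg.norm(q[1]-q[0]))
A=R.from_rotvec(o["tool_rot"]).as_matrix();print((q.mean(0)-o["ee_pos"])@A, (q[1]-q[0])@A)
E
python3 -m jog '[[0,0.03,-0.01,0,0,0],[0.01,0.1,-0.03,0,0,0],[0.01,0.2,-0.04,0,0,0.01],[0.02,0.32,-0.04,0,0,0.01],[0.03,0.45,-0.04,0,0,0.02],[0.03,0.58,-0.04,0,0,0.02],[0.04,0.71,-0.04,0,0,0.03],[0.05,0.83,-0.04,0,0,0.03],[0.05,0.9,-0.04,0,0,0.037],[0.05,0.93,-0.04,0,0,0.037]]'
python3 - <<'E'
from h import *;from plant import readout
print(plan(readout.get_obs(),[.525,-.2548,.24],(-.055,-.998)))
E
```

```text
[[0.4683 0.2902 0.1904]
 [0.48   0.0946 0.1904]] 0.1959532834094525
[-0.001   0.0004  0.0486] [-0.0003  0.196  -0.0001]
clock: 7.3
ee_pos: [0.506, -0.0887, 0.2493]
tool_rot: [3.138, -0.095, -0.003]
force: [0.8, -0.4, -3.5]
width: 0.346
finger_force: 60.1
[ 0.097  0.549  0.032  0.001  0.001 -0.002]
```

```bash
python3 -m jog '[[0.01,0.03,0,0,0,0],[0.02,0.09,0,0,0,0],[0.03,0.16,0,0,0,0],[0.05,0.24,0,0,0,0],[0.06,0.32,0,0,0,0],[0.08,0.4,0.01,0,0,0],[0.09,0.47,0.02,0,0,0],[0.1,0.52,0.03,0,0,0],[0.1,0.545,0.03,0.001,0.001,-0.002],[0.1,0.549,0.03,0.001,0.001,-0.002]]'
python3 - <<'E'
from h import *;from plant import readout,cams
import pickle
o=readout.get_obs();print(plan(o,[.525,-.2548,.20],(-.055,-.998)))
c=cams.capture("wrist");pickle.dump((o,c),open("w4.pkl","wb"));cv2.imwrite("pics/w4.png",c["frame"][:,:,::-1])
E
```

```text
clock: 8.3
ee_pos: [0.5275, -0.2511, 0.2407]
tool_rot: [-3.137, 0.077, -0.004]
force: [-0.2, -0.2, -4.0]
width: 0.343
finger_force: 60.3
[-0.008  0.013  0.136 -0.001 -0.001  0.002]
```

View pics/w4.png

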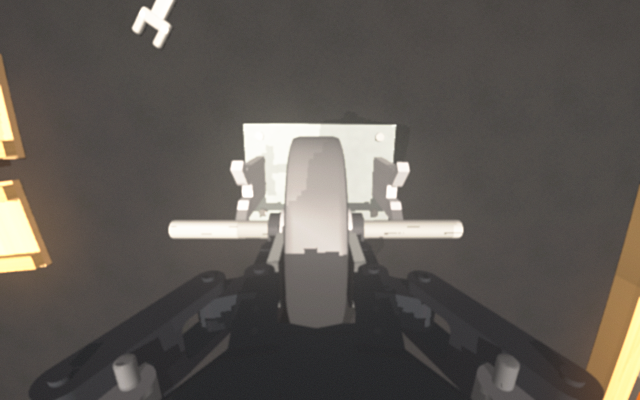

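Stand symmetric around the wheel. Slot floors are visible near (247,192) and (392,192), so yaw is aligned. Checking these against the predicted positions.

```bash
python3 - <<'E'
from h import *;import pickle
np.set_printoptions(precision=4,suppress=True)
o,c=pickle.load(open("w4.pkl","rb"))
s=np.array([.525,-.2548]);u=np.array([-.055,-.998]);n=np.array([.998,-.055])
P=[[*(s+a*75*u/1000+b*n),z] for a in(-1,1) for b,z in((0,.084),(.008,.084),(.008,.1),(.026,.118),(-.008,.1))];print(proj(c,P,o))
q=cast(c,[[243.5,124],[395,124.5]],.008,o);print(q,q.mean(0)-.065*np.r_[n,0])
v=c["frame"][110:250,225:415,::-1];cv2.imwrite("pics/w4c.png",cv2.resize(v,None,fx=4,fy=4,interpolation=cv2.INTER_CUBIC))
E
```

```text
[[247.5763 190.5677]
 [247.097  183.0579]
 [243.1409 186.6648]
 [236.6991 171.8077]
 [244.2155 202.3517]
 [391.7251 191.3112]
 [392.3344 183.8071]
 [396.6529 187.4569]
 [403.9082 172.6724]
 [395.2993 203.1308]]
[[ 0.5961 -0.1642  0.008 ]
 [ 0.5861 -0.3523  0.008 ]] [ 0.5262 -0.2546  0.008 ]
```

View pics/w4c.png

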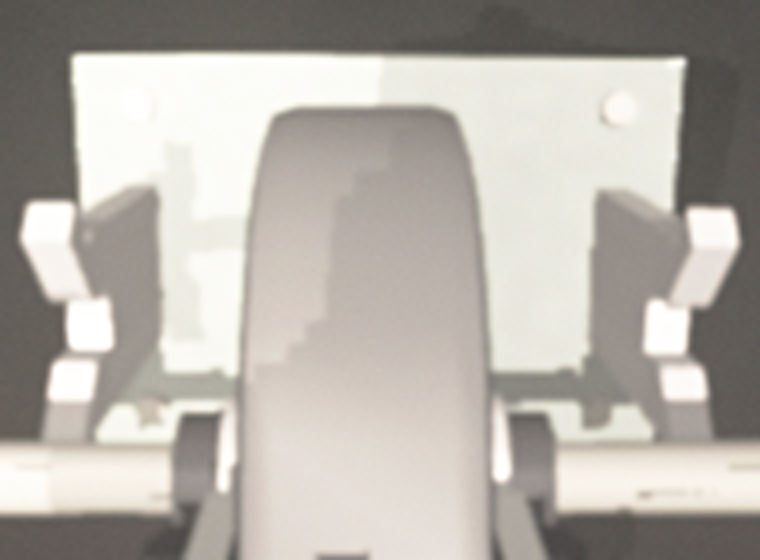

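```bash
python3 -m jog '[[-0.004,0.006,0.01,0,0,0],[-0.008,0.013,0.03,-0.001,-0.001,0.002],[-0.008,0.013,0.06,-0.001,-0.001,0.002],[-0.008,0.013,0.09,-0.001,-0.001,0.002],[-0.008,0.013,0.13,-0.001,-0.001,0.002],[-0.008,0.013,0.16,-0.001,-0.001,0.002],[-0.008,0.013,0.19,-0.001,-0.001,0.002],[-0.008,0.013,0.22,-0.001,-0.001,0.002],[-0.008,0.013,0.235,-0.001,-0.001,0.002],[-0.008,0.013,0.235,-0.001,-0.001,0.002]]'
python3 - <<'E'
from h import *;from plant import readout
print(plan(readout.get_obs(),[.525,-.2548,.14],(-.055,-.998)))
E
```

```text
clock: 9.35
ee_pos: [0.5251, -0.2543, 0.1697]
tool_rot: [-3.14, 0.087, 0.002]
force: [0.2, 0.5, -3.1]
width: 0.344
finger_force: 60.2
[-0.     0.002  0.099 -0.     0.    -0.   ]
```

```bash
python3 -m jog '[[0,0,0.01,0,0,0],[0,0,0.02,0,0,0],[0,0,0.03,0,0,0],[0,0,0.04,0,0,0],[0,0,0.05,0,0,0],[0,0,0.06,0,0,0],[0,0,0.07,0,0,0],[0,0,0.075,0,0,0],[0,0,0.08,0,0,0],[0,0,0.08,0,0,0]]'
python3 - <<'E'
from plant import readout
o=readout.get_obs();print(o["force"],o["ft_torque"],o["ee_pos"])
E
```

```text
clock: 10.35
ee_pos: [0.5257, -0.2545, 0.1463]
tool_rot: [3.14, -0.087, 0.0]
force: [0.4, 0.6, -3.8]
width: 0.346
finger_force: 60.2
[ 0.39825889  0.56785298 -3.75521782] [-0.02498178 -0.10341698 -0.04124034] [ 0.52565634 -0.25445402  0.14634131]
```

```bash
python3 -m jog '[[0,0,0.003,0,0,0],[0,0,0.006,0,0,0],[0,0,0.009,0,0,0],[0,0,0.012,0,0,0],[0,0,0.015,0,0,0],[0,0,0.017,0,0,0],[0,0,0.019,0,0,0],[0,0,0.021,0,0,0],[0,0,0.023,0,0,0],[0,0,0.023,0,0,0]]'
```

```text
clock: 11.35
ee_pos: [0.5256, -0.2545, 0.1395]
tool_rot: [3.14, -0.087, 0.0]
force: [0.8, 0.2, -4.1]
width: 0.344
finger_force: 60.2
```

```bash
python3 -m jog '[[0,0,0.001,0,0,0],[0,0,0.002,0,0,0],[0,0,0.003,0,0,0],[0,0,0.004,0,0,0],[0,0,0.005,0,0,0],[0,0,0.006,0,0,0],[0,0,0.007,0,0,0],[0,0,0.007,0,0,0],[0,0,0.007,0,0,0],[0,0,0.007,0,0,0]]'
```

```text
clock: 12.35
ee_pos: [0.5257, -0.2544, 0.1385]
tool_rot: [3.14, -0.087, 0.001]
force: [-1.2, 1.2, 7.5]
width: 0.342
finger_force: 61.9
```

Contact came at the predicted height (TCP 0.1385), so the axle is on the floors. Release.

```bash
python3 -m jog '[[0,0,0,0,0,0],[0,0,0,0,0,0],[0,0,0,0,0,0],[0,0,0,0,0,0],[0,0,0,0,0,0],[0,0,0,0,0,0],[0,0,0,0,0,0],[0,0,0,0,0,0],[0,0,0,0,0,0],[0,0,0,0,0,0]]' 0.6
python3 -m jog '[[0,0,-0.02,0,0,0],[0,0,-0.06,0,0,0],[0,0,-0.11,0,0,0],[0,0,-0.17,0,0,0],[0,0,-0.23,0,0,0],[-0.05,0,-0.3,0,0,0],[-0.12,0,-0.36,0,0,0],[-0.18,0,-0.42,0,0,0],[-0.2,0,-0.46,0,0,0],[-0.2,0,-0.46,0,0,0]]'
python3 - <<'E'
from h import *;from plant import readout,cams
import pickle
o=readout.get_obs();c=cams.capture("wrist");s=cams.capture("side");pickle.dump((o,c,s),open("w5.pkl","wb"))
v=s["frame"][60:210,270:440,::-1]
cv2.imwrite("pics/f.png",np.vstack([cv2.resize(c["frame"][:250,:,::-1],(640,250)),cv2.resize(v,(374,330),interpolation=cv2.INTER_CUBIC) if 0 else cv2.copyMakeBorder(cv2.resize(v,(374,330),interpolation=cv2.INTER_CUBIC),0,0,0,266,0)]))
E
```

```text
clock: 13.35
ee_pos: [0.5255, -0.2544, 0.1375]
tool_rot: [3.14, -0.087, 0.0]
force: [0.0, 0.4, 0.5]
width: 0.801
finger_force: 0.0
clock: 14.35
ee_pos: [0.4662, -0.2518, 0.2778]
tool_rot: [3.138, -0.088, 0.006]
force: [0.6, -0.6, -0.3]
width: 0.8
finger_force: 0.0
```

View pics/f.png

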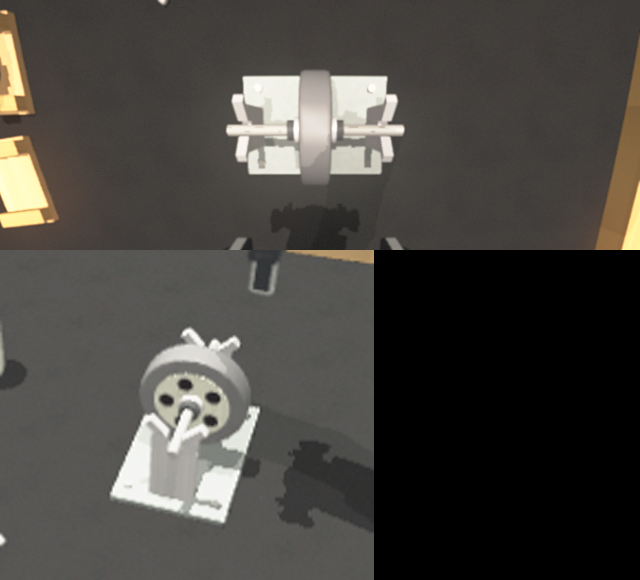

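The axle sits in both slots: tips at (228,130) and (403,130), wheel centred at about (316,128) between the uprights, gripper clear.

```bash
python3 -c "
from plant import r
print(r.hand_in())"
```

```text
the job is handed in; nothing more can be done
None
```

The axle wheel is resting in both slots of the stand, released, level and about midway between the uprights; the bare wheel was not touched, and the job was handed in at about 14.5 s, though the hand-in returned no verdict.

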